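# Tag out the glaze sprayer and take off its filler cap

### The job

The glaze sprayer on the packing bench is to be refilled. First take the yellow warning tag from its holder, hang it by its hole on the peg of the tag stand and let go of it; then unscrew the orange filler cap, lift it off and finish while still holding it in the gripper, about 10 cm above where it sat. Nobody knows whether the orange cap has a left-hand or a right-hand thread, so find out by trying which way loosens it; leave the grey cap on, the tag on its peg, and the loaf, the jar and the red gift box where they are.

Things in the scene. Friction and masses are not known exactly. Their poses are not given: they have to be found in the camera images.
- sprayer: Low white bench-top glaze sprayer, fixed, 140 x 300 mm (x, y), 100 mm high, flat metal deck on top. Origin at the centre of its underside, y along its length. Two upright filler necks stand on the deck, 80 mm either way along its y, one under the orange and one under the grey cap; which is which varies.
- orange_cap_center (a point): Centre (half-way up) of the orange filler cap: round ribbed cap, 52 mm diameter, 50 mm high, straight sides, white disc on its flat top, z up along its axis, about 90 g. It sits loose on its neck, underside on the sprayer's deck 100 mm above the bench; the neck reaches 23 mm up inside. Grip its sides from above in any direction; the upper 24 mm are solid.
- grey_cap_center (a point): Centre of the grey cap, which is the same in size and shape as the orange one and sits on the other neck. Leave it.
- tag_stand: Fixed stand: round foot 100 mm in diameter, 12 mm thick; upright steel post 16 mm in diameter, 155 mm high; one round steel peg. Origin at the centre of the foot's underside. The peg, 10 mm in diameter, leaves the post at 145 mm height towards the stand's own -x and rises 12 degrees to its tip.
- peg_tip (a point): The free tip of the peg: 80 mm from the post's axis along the stand's -x, 162 mm above the bench; its axes are the stand's.
- peg_mid (a point): A point on the peg's centre line half-way along, 37.5 mm from the post's axis, 153 mm above the bench.
- tag_holder: Black fixed holder, 80 x 100 mm, 35 mm high, in whose slot the tag stands upright (its bottom 8 mm above the bench, 27 mm deep in the slot). Origin at the centre of the underside; the slot runs along its y.
- tag_hole (a point): Centre of the square through hole (26 x 26 mm) in the yellow tag, a stiff plate 8 mm thick (its x), 60 mm wide (y), 135 mm tall (z, up at the start), about 70 g, red stripe below the hole. The centre is 73 mm above the tag's bottom, 62 mm below its top. Pinch the 49 mm of plain plate above the hole across the thickness, from above.
- tag: The same yellow tag; origin at the middle of its bottom edge. It stands in the holder's slot with up to 2 mm of play.
- orange_cap: The same cap; origin at the centre of its underside. Part-turn thread of hidden hand: the wrong way it binds hard after about 4 degrees; the right way it turns almost freely, is locked against lifting (2 mm play) up to 43 degrees, lifts straight off anywhere from 45 to 70 degrees (58 is good), and meets a stop at about 72 degrees.
- loaf: Round brown loaf, 130 mm in diameter, 54 mm high, between the sprayer and the tag stand; leave it.
- seed_jar: Glass jar with a steel lid, 64 mm in diameter, 90 mm high, nearer the robot than the sprayer; leave it.
- gift_box: Closed red gift box 150 x 130 mm, 110 mm high; leave it.
There are look-alikes about, which are no part of the job. Several things have the shape of the tag; the one meant has the colours described above. There is more than one size of the orange_cap; the job needs the larger.

How it is judged:
By the outcome, as a careful person would: the job done as asked, in the order asked, and still so for the second after the job is handed in, while the arm keeps its last pose, push and grip.
It also fails if it takes over 51 s, if anything falls off the work surface, if the arm or the gripper's body presses on something with over 40 N, if the wrist force passes 120 N, or if a joint passes its speed limit or range.

### The arm

A 6-joint arm with a two-finger parallel gripper is mounted at the origin on the work surface. World frame = base frame: x ahead of the robot, y to its left, z up, the work surface at z = 0. Lengths are in m, angles in rad, forces in N, time in s.
With the tool pointing down it reaches from about 0.325 to 0.75 m from the base axis. Payload 7.6 kg.
Tool frame: the origin (TCP) lies at the very end of the fingers, on their centre line; the grasp point (between the pads) lies arm.hold_point_z behind it (arm.hold_point_z is the distance from the TCP to the grasp point, in m); z points along the fingers, y is the line along which they close (so a half turn about z gives the same grasp; the last joint's range is limited). The gripper opens to 85 mm and grips with 20 to 120 N. Pads are 22 mm wide; open, the fingers measure 114 mm over their backs; the gripper's body (76 mm by 85 mm) begins 54 mm behind the grasp point. The pads swing forward as they close: fully open they stand 13 mm farther back than shut.
Start: joints at [1.102, 0.052, 1.401, -0, 1.689, -0.07], TCP at [0.204, 0.484, 0.209] pointing down, gripper open.
Joint ranges: [-2.9, 2.9], [-0.91, 2.17], [0.12, 2.37], [-1.06, 4.2], [0.26, 2.73], [-2.93, 2.93]. Speed limits (rad/s): [2.57, 2.57, 3.01, 3.14, 3.14, 3.14].

### API

Orientations are given as a unit quaternion [w, x, y, z].
In Python, from rig import observe, read_camera, arm gives the robot as it stands. The module is installed in compiled form; this text tells all that it offers.
- The arm moves only by the shell command python3 -m handwheel 'ROWS' [FORCE]. ROWS is JSON, a list of rows, each a list of 3 entries, a list of its own where there are three numbers: the shift along the world's x, y, z in m, then the turn, a rotation vector about the world's x, y, z in rad, then the closure, from -1 (fully open) to 1 (shut), so that 0 is half open. In form: [[[x, y, z], [ax, ay, az], claw], ...]. A call has 1 to 20 rows; each row is the pose to reach, as a shift and turn from the pose commanded when the call began; what a row does not reach only later rows make up. A row lasts 1/8 s, in which the tool goes at most 62.5 mm and 10.7 degrees, less where a joint would pass 70% of its speed; a pose out of reach is approached as far as the arm can. A call with a gripper value outside its range is refused whole. The fingers move at their own pace and stop on an object; FORCE is the grip in N (left out, the last holds). Time passes only in rows, so rows that repeat a pose let the fingers close. It gives the time, the measured TCP pose, the force, the opening and the grip force at its end, in the units of the state.
- observe(): the state, without advancing time (a new reading comes with each control period).
- read_camera(name): name is "side" or "top" or "wrist"; returns a dict with "img" (384x512x3 uint8, red, green, blue), "fx", "fy", "cx", "cy" (pixels), "k1" (the pictures are not rectified: a ray, as slopes to the right and down, at radius r is drawn at 1 + k1 r^2 times it, then the intrinsics apply), "R" (3x3) and "t" (3): a world point X has camera coordinates R X + t. Camera axes: x right, y down, z forward; pixel columns grow to the right and rows downward; lengths in m; the calibration is good to about 2 mm. A picture is of the moment at which its call begins. There is no depth.
- arm.job_done(): hands the job in; it is judged then, once.
The state is a dict: "t": time; "joint_positions": joint angles; "qd": joint speeds; "joint_torque": joint torques, N m; "ee_pos": TCP position; "eef_rot": TCP orientation; "force": force on the tool from outside, world axes, zero at the start; "wrist_torque": the same for the moment, N m; "grip_width": opening from 0.0 (shut) to 1.0 (fully open); "gripper_force": force on a finger pad.
Only numpy, scipy, OpenCV 4.12 (cv2) and the standard library are available. Lean on these libraries where they do the work, as an engineer would, in place of code of your own. Each camera call takes 0.05 s, during which the arm holds its last target. There are 200 camera calls.

## Working session

There is one attempt and no reset: what is moved stays moved. The work goes in short steps, Python scripts to look and compute and a shell command to move; the robot and the scene stay as the last step left them, time stands still between calls to the robot, and variables do not carry over. Pictures are saved under pics/ and viewed, at most 10 in all, crops included, and the job is handed in when it is done.

```bash
mkdir -p pics; python3 - <<'E'
from rig import observe, read_camera, arm
import cv2,pickle
s=observe(); print(s, arm.hold_point_z)
for n in("top","side"):
    c=read_camera(n); pickle.dump(c,open(n+'.pkl','wb')); cv2.imwrite(f'pics/{n}1.png',c['img'][:,:,::-1]); print(n,{k:c[k] for k in c if k!='img'})
E
```

```text
{'t': 0.0, 'joint_positions': array([ 1.10169245e+00,  5.28217929e-02,  1.40173132e+00,  2.25353638e-05,
        1.68857859e+00, -7.02894958e-02]), 'qd': array([-0.0011751 ,  0.00046532,  0.00094736,  0.00037764, -0.00167605,
       -0.00093862]), 'joint_torque': array([-2.01025738e-03, -3.81661499e+01, -3.60194457e+01, -2.84124553e-04,
        5.97711420e-03,  6.53728080e-06]), 'ee_pos': array([0.20368888, 0.48351721, 0.20817696]), 'eef_rot': array([-2.15816707e-04,  1.98086953e-01,  9.80184149e-01, -7.38722965e-04]), 'force': array([-0.29839636,  0.63893467, -0.11666397]), 'wrist_torque': array([ 0.0215953 ,  0.01074779, -0.00266193]), 'gripper_force': 0.0, 'grip_width': 0.9975497690408716} 0.0187
top {'fx': 496.5481735271842, 'fy': 496.5481735271842, 'cx': 249.77336407978854, 'cy': 191.67072590484958, 'k1': 0.031046448294708862, 'R': array([[-0.02471614, -0.99958739, -0.01463443],
       [-0.9902466 ,  0.02648777, -0.13678475],
       [ 0.13711594,  0.0111109 , -0.99049269]]), 't': array([0.12102992, 0.54353873, 1.45266727])}
side {'fx': 497.26262995689734, 'fy': 497.26262995689734, 'cx': 262.29787389118275, 'cy': 202.83621366606027, 'k1': -0.06184925235376187, 'R': array([[-0.99496381, -0.09956255,  0.01158904],
       [-0.07813743,  0.69799909, -0.71182288],
       [ 0.06278176, -0.70914354, -0.7022634 ]]), 't': array([0.52055639, 0.0725297 , 1.39474708])}
```

View pics/top1.png

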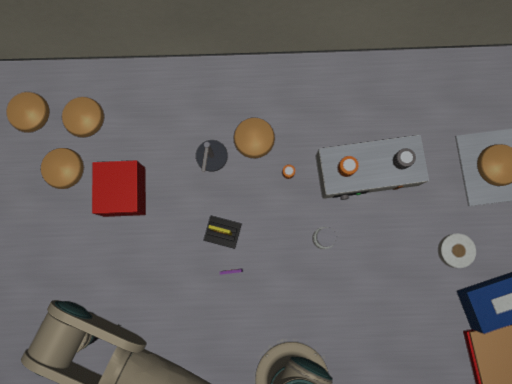

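View pics/side1.png

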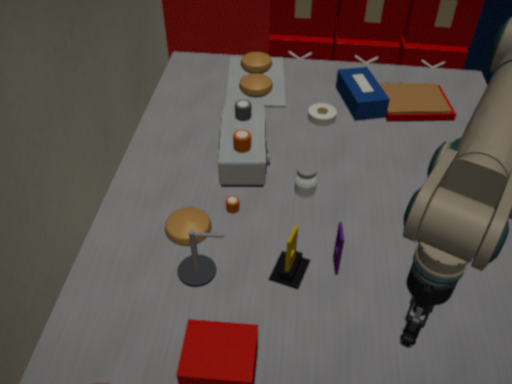

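Top view: tag (219,230) in holder (222,232), stand foot (212,155) with post top (207,145), orange cap (348,165), grey cap (405,158). The side view shows the tag at (292,248) and peg (190–222,236). Next I'll enlarge the tag, stand and cap areas.

```bash
python3 - <<'E'
import pickle,cv2,numpy as np
t=pickle.load(open('top.pkl','rb'))['img'];s=pickle.load(open('side.pkl','rb'))['img']
def cr(i,x,y,w,h,f): return cv2.resize(i[y:y+h,x:x+w],None,fx=f,fy=f,interpolation=cv2.INTER_CUBIC)
a=cr(t,180,130,80,120,5)      # 400x600
b=cr(s,160,200,80,60,5)     # 400x300
c=cr(s,260,210,80,60,5) # 
cv2.imwrite('pics/c.png',np.hstack([a,np.vstack([b,c])])[:,:,::-1])
E
```

```text
(no output)
```

View pics/c.png

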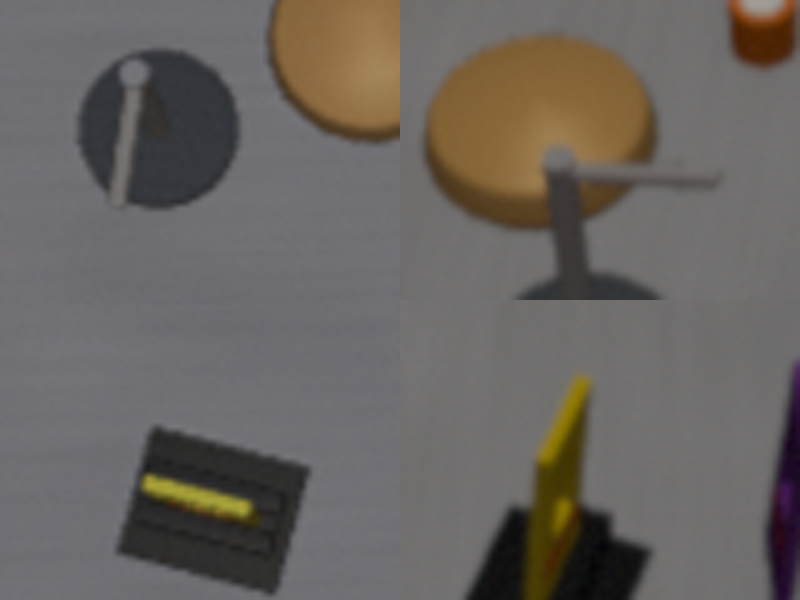

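The crop shows the post top at top pixel (206.5,144.3), peg tip (203.3,170.3), tag top edge (208.5,226.7)–(230.1,231.5), plus the same points in the side view. Next I'll backproject these at their known heights.

```bash
cat > h.py <<'E'
import pickle,cv2,numpy as np
def ray(c,p):
    x=np.array([(p[0]-c['cx'])/c['fx'],(p[1]-c['cy'])/c['fy']]);y=x.copy()
    for _ in range(8): y=x/(1+c['k1']*(y@y))
    R=c['R']; return -R.T@c['t'], R.T@np.array([*y,1])
def at(c,p,z):
    o,d=ray(c,p); return o+d*(z-o[2])/d[2]
def proj(c,X):
    q=c['R']@np.array(X)+c['t']; y=q[:2]/q[2]; y=y*(1+c['k1']*(y@y)); return y*[c['fx'],c['fy']]+[c['cx'],c['cy']]
def blob(c,mask,near):
    n,l,st,ce=cv2.connectedComponentsWithStats(mask.astype(np.uint8))
    k=1+np.argmin([np.hypot(*(e-near))+(1e3 if s[4]<8 else 0) for e,s in zip(ce[1:],st[1:])]); return ce[k],st[k],l==k
E
python3 - <<'E'
from h import *
np.set_printoptions(precision=4,suppress=True)
T=pickle.load(open('top.pkl','rb'));S=pickle.load(open('side.pkl','rb'))
c=lambda u,v:(180+u/5-.4,130+v/5-.4)
for n,p,z in [('post',c(134,73),.155),('tip',c(118,203),.162),('foot',c(159,129),.012),('hold',c(214,510),.035),('tagA',c(146,483),.143),('tagB',c(250,507),.143)]: print(n,at(T,p,z))
for n,p,z in [('Spost',(191.6,231),.155),('Stip',(223.2,235.6),.162),('StagA',(287.6,241.6),.143),('StagB',(296.6,225.2),.143)]: print(n,at(S,p,z))
for n,C,near in [('T orange',T,(348,163)),('T grey',T,(405,156)),('S orange',S,(243,133)),('S grey',S,(243,102))]:
    i=C['img'].astype(int); m=(i.min(2)>165)&(i.max(2)-i.min(2)<40)
    ce,st,_=blob(C,m,near); print(n,ce,st,at(C,ce,.150))
E
```

```text
post [0.6679 0.224  0.155 ]
tip [0.5928 0.2331 0.162 ]
foot [0.6664 0.223  0.012 ]
hold [0.4291 0.1915 0.035 ]
tagA [0.4386 0.2215 0.143 ]
tagB [0.4239 0.1642 0.143 ]
Spost [0.6699 0.2241 0.155 ]
Stip [0.5924 0.2363 0.162 ]
StagA [0.4431 0.2217 0.143 ]
StagB [0.4247 0.167  0.143 ]Traceback (most recent call last):
  File "<stdin>", line 9, in <module>
  File "h.py", line 12, in blob
    k=1+np.argmin([np.hypot(*(e-near))+(1e3 if s[4]<8 else 0) for e,s in zip(ce[1:],st[1:])]); return ce[k],st[k],l==k
        ~~~~~~~~~^^^^^^^^^^^^^^^^^^^^^^^^^^^^^^^^^^^^^^^^^^^^^^^^^^^^^^^^^^^^^^^^^^^^^^^^^^^^
    return _wrapfunc(a, 'argmin', axis=axis, out=out, **kwds)
    return _wrapit(obj, method, *args, **kwds)
    result = getattr(arr, method)(*args, **kwds)
ValueError: attempt to get argmin of an empty sequence
```

```bash
python3 -m handwheel '[[[0.06,-0.07,0],[0,0,-0.18],-1],[[0.12,-0.14,0],[0,0,-0.36],-1],[[0.17,-0.21,0],[0,0,-0.54],-1],[[0.21,-0.26,0],[0,0,-0.72],-1],[[0.229,-0.29,0],[0,0,-0.9],-1],[[0.229,-0.29,0],[0,0,-1.08],-1],[[0.229,-0.29,0],[0,0,-1.26],-1],[[0.229,-0.29,0],[0,0,-1.44],-1],[[0.229,-0.29,0],[0,0,-1.44],-1],[[0.229,-0.29,0],[0,0,-1.44],-1]]' 60
python3 - <<'E'
from h import *
from rig import read_camera
np.set_printoptions(precision=4,suppress=True)
T=pickle.load(open('top.pkl','rb'));S=pickle.load(open('side.pkl','rb'))
for n,C,near in [('T',T,(348,163)),('S',S,(243,133))]:
    x,y=near; i=C['img'].astype(int)
    d=i[y-14:y+18,x-14:x+15]
    m=np.zeros(i.shape[:2],bool); m[y-14:y+18,x-14:x+15]=(d[...,2]>150)
    ce,st,_=blob(C,m,near); print(n,ce,st,at(C,ce,.150))
x,y=405,157
for n,C,(x,y) in [('Tg',T,(405,157)),('Sg',S,(243,104))]:
    i=C['img'].astype(int); m=np.zeros(i.shape[:2],bool); m[y-12:y+8,x-12:x+12]=i[y-12:y+8,x-12:x+12].min(2)>180
    if m.any(): print(n,blob(C,m,(x,y))[:2], at(C,blob(C,m,(x,y))[0],.15))
w=read_camera('wrist'); pickle.dump(w,open('w1.pkl','wb')); 
cv2.imwrite('pics/w1.png',w['img'][:,:,::-1])
E
```

```text
t: 1.35
ee_pos: [0.4327, 0.1939, 0.2088]
eef_rot: [-0.0, 0.794, 0.608, -0.0]
force: [-0.6, -0.1, -0.2]
grip_width: 0.998
gripper_force: 0.0
T [349.0306 164.2857] [344 159  11  11  98] [ 0.6006 -0.1725  0.15  ]Traceback (most recent call last):
  File "<stdin>", line 9, in <module>
  File "h.py", line 12, in blob
    k=1+np.argmin([np.hypot(*(e-near))+(1e3 if s[4]<8 else 0) for e,s in zip(ce[1:],st[1:])]); return ce[k],st[k],l==k
        ~~~~~~~~~^^^^^^^^^^^^^^^^^^^^^^^^^^^^^^^^^^^^^^^^^^^^^^^^^^^^^^^^^^^^^^^^^^^^^^^^^^^^
    return _wrapfunc(a, 'argmin', axis=axis, out=out, **kwds)
    return _wrapit(obj, method, *args, **kwds)
    result = getattr(arr, method)(*args, **kwds)
ValueError: attempt to get argmin of an empty sequence
```

The orange cap is at about (0.601, −0.173). The two tag measurements agree, so I'll descend and pinch.

```bash
python3 -m handwheel '[[[0,0,-0.05],[0,0,0],-1],[[0,0,-0.09],[0,0,0],-1],[[0,0,-0.097],[0,0,0],-1],[[0,0,-0.097],[0,0,0],1],[[0,0,-0.097],[0,0,0],1],[[0,0,-0.097],[0,0,0],1],[[0,0,-0.097],[0,0,0],1],[[0,0,-0.097],[0,0,0],1],[[0,0,-0.097],[0,0,0],1],[[0,0,-0.097],[0,0,0],1]]' 60
```

```text
t: 2.6
ee_pos: [0.4333, 0.194, 0.1128]
eef_rot: [0.0, 0.795, 0.606, 0.001]
force: [-0.9, -0.1, 5.4]
grip_width: 0.068
gripper_force: 61.7
```

```bash
python3 -m handwheel '[[[0,0,0.03],[0,0,0],1],[[0,0,0.06],[0,0,0],1],[[0,0,0.085],[0,0,0],1],[[0.04,0.016,0.085],[0,0,0.06],1],[[0.08,0.032,0.085],[0,0,0.126],1],[[0.116,0.047,0.085],[0,0,0.126],1],[[0.116,0.047,0.085],[0,0,0.126],1],[[0.116,0.047,0.085],[0,0,0.126],1]]'
python3 - <<'E'
from h import *
from rig import read_camera
o=[]
for n,(x,y) in (("top",(170,125)),("side",(165,185))):
    w=read_camera(n); pickle.dump(w,open(n+'2.pkl','wb')); o.append(cv2.resize(w['img'][y:y+100,x:x+ 80],None,fx=5,fy=5,interpolation=cv2.INTER_CUBIC))
cv2.imwrite('pics/a.png',np.hstack(o)[:,:,::-1])
E
```

```text
t: 3.6
ee_pos: [0.5483, 0.2406, 0.1963]
eef_rot: [-0.0, 0.755, 0.655, -0.001]
force: [0.2, -0.9, -0.5]
grip_width: 0.071
gripper_force: 60.9
```

View pics/a.png

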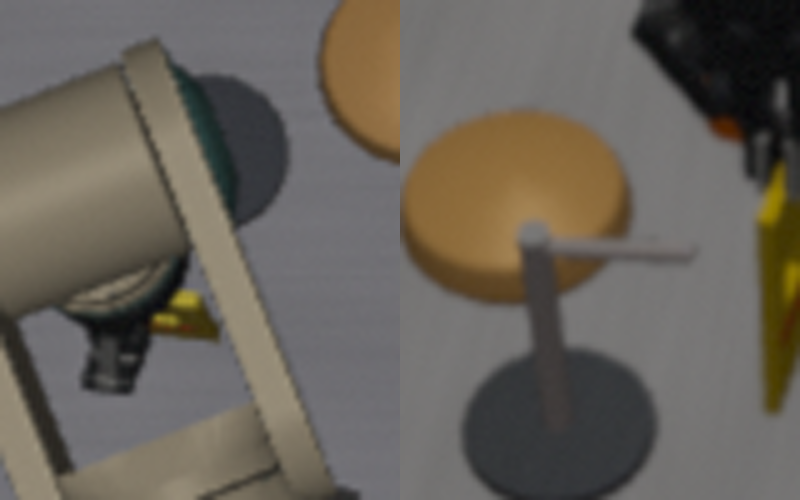

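The tag is held upright (side view, bottom corner ≈(239,266.6), top corner ≈(238.6,228)). The peg tip is at (222.8,235). I'll check these against my model.

```bash
python3 - <<'E'
from h import *
np.set_printoptions(precision=4,suppress=True)
S=pickle.load(open('side2.pkl','rb'));T=pickle.load(open('top2.pkl','rb'))
n=np.array([.99,-.142,0]);y=np.array([.142,.99,0]);c=np.array([.5483,.2406,0]);zb=.0915
for s in(1,-1):
  for k in(1,-1):
    for z in(0,.135):
      P=c+y*.03*s+n*.004*k+[0,0,zb+z]; p=proj(S,P);q=proj(T,P); print(s,k,z,'side crop',(p-[165,185]+.5)*5+[400,0],'top crop',(q-[170,125]+.5)*5)
print('tip',(proj(S,[.5888,.2352,.162])-[165,185]+.5)*5+[400,0])
E
```

```text
1 1 0 side crop [764.2974 413.5553] top crop [119.3027 313.5819]
1 1 0.135 side crop [756.8318 220.8412] top crop [ 86.6709 276.2229]
1 -1 0 side crop [780.6027 416.9074] top crop [117.471 327.142]
1 -1 0.135 side crop [774.5752 224.2568] top crop [ 84.6261 291.1419]
-1 1 0 side crop [797.905  319.3484] top crop [221.7975 325.3985]
-1 1 0.135 side crop [793.6218 125.6009] top crop [199.6416 289.21  ]
-1 -1 0 side crop [813.6982 322.4839] top crop [220.0407 338.9814]
-1 -1 0.135 side crop [810.7548 128.7762] top crop [197.6874 304.156 ]
tip [701.592  254.3818]
```

```bash
python3 -m handwheel '[[[0.012,-0.002,-0.004],[0,0,0],1],[[0.025,-0.004,-0.005],[0,0,0],1],[[0.037,-0.005,-0.005],[0,0,0],1],[[0.048,-0.007,-0.007],[0,0,0],1],[[0.06,-0.009,-0.009],[0,0,0],1],[[0.072,-0.0103,-0.011],[0,0,0],1],[[0.082,-0.0117,-0.0135],[0,0,0],1],[[0.082,-0.0117,-0.0135],[0,0,0],1]]'
python3 - <<'E'
from h import *
from rig import read_camera,observe
o=observe();print(o['force'],o['wrist_torque'])
w=read_camera('side'); cv2.imwrite('pics/b.png',cv2.resize(w['img'][185:285,160:260],None,fx=5,fy=5,interpolation=cv2.INTER_CUBIC)[:,:,::-1])
E
```

```text
t: 4.7
ee_pos: [0.6312, 0.2288, 0.1827]
eef_rot: [-0.0, 0.756, 0.655, -0.0]
force: [0.2, -0.4, -0.4]
grip_width: 0.068
gripper_force: 60.9
[ 0.18144005 -0.38408401 -0.41658669] [ 0.02354289 -0.04472432 -0.03118225]
```

View pics/b.png

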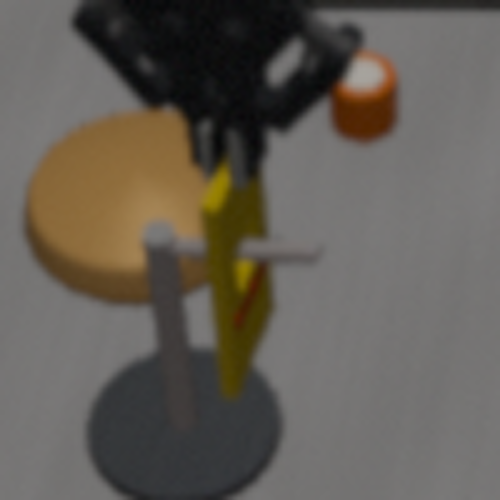

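The peg (160–320, 245 in the crop) goes through the hole without contact. I'll lower gently and let go.

```bash
python3 -m handwheel '[[[0,0,-0.003],[0,0,0],1],[[0,0,-0.005],[0,0,0],1],[[0,0,-0.0065],[0,0,0],1],[[0,0,-0.0065],[0,0,0],1]]'; python3 -m handwheel '[[[0,0,0],[0,0,0],0.7],[[0,0,0],[0,0,0],0.3],[[0,0,0],[0,0,0],0],[[0,0,0],[0,0,0],0],[[0,0,0.02],[0,0,0],0],[[0,0,0.06],[0,0,0],0],[[0,0,0.11],[0,0,0],0],[[0,0,0.11],[0,0,0],0]]'
python3 - <<'E'
from h import *
from rig import read_camera
w=read_camera('side'); cv2.imwrite('pics/d.png',cv2.resize(w['img'][105:285,155:275],None,fx=3,fy=3,interpolation=cv2.INTER_CUBIC)[:,:,::-1])
E
```

```text
t: 5.25
ee_pos: [0.6309, 0.2293, 0.1778]
eef_rot: [0.0, 0.755, 0.655, 0.001]
force: [0.3, 0.6, 2.8]
grip_width: 0.065
gripper_force: 61.4
t: 6.25
ee_pos: [0.6319, 0.2295, 0.2931]
eef_rot: [0.002, 0.755, 0.655, 0.005]
force: [-0.7, -0.6, 0.0]
grip_width: 0.502
gripper_force: 0.0
```

View pics/d.png

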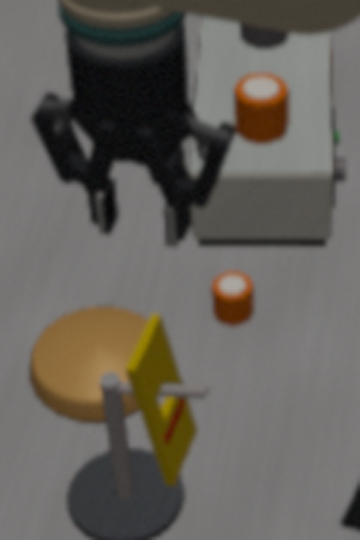

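The tag hangs on its peg and is released. The cap disc is at side pixel (242,134). Next I'll move above the cap.

```bash
python3 -m handwheel '[[[-0.002,-0.05,0],[0,0,0],-1],[[-0.006,-0.11,0],[0,0,0],-1],[[-0.012,-0.17,0],[0,0,0],-1],[[-0.016,-0.23,0],[0,0,0],-1],[[-0.02,-0.29,0],[0,0,0],-1],[[-0.026,-0.35,0],[0,0,0],-1],[[-0.031,-0.4,0],[0,0,0],-1],[[-0.031,-0.4015,0],[0,0,0],-1],[[-0.031,-0.4015,0],[0,0,0],-1],[[-0.031,-0.4015,0],[0,0,0],-1]]' 70
python3 - <<'E'
from h import *
from rig import read_camera
S=pickle.load(open('side.pkl','rb'));print('side',at(S,(242,134),.15))
w=read_camera('wrist'); pickle.dump(w,open('w2.pkl','wb')); cv2.imwrite('pics/w2.png',w['img'][:,:,::-1])
i=w['img'].astype(int); m=(i[...,0]>120)&(i[...,0]-i[...,2]>60)
n,l,st,ce=cv2.connectedComponentsWithStats(m.astype(np.uint8))
for k in range(1,n):
    if st[k][4]>100: print(st[k],ce[k],at(w,ce[k],.15))
print('pred',proj(w,[.6006,-.1725,.15]))
E
```

```text
t: 7.55
ee_pos: [0.6, -0.171, 0.2866]
eef_rot: [-0.0, 0.755, 0.656, -0.0]
force: [-0.5, 0.2, -0.2]
grip_width: 1.0
gripper_force: 0.0
side [ 0.60158445 -0.1712658   0.15      ]
[235   3  32  34 453] [250.86534216  19.63355408] [ 0.61071401 -0.03347211  0.15      ]
[ 237  147   53   52 1096] [262.71715328 172.32755474] [ 0.60193351 -0.17052199  0.15      ]
pred [261.66133696 174.42390094]
```

View pics/w2.png

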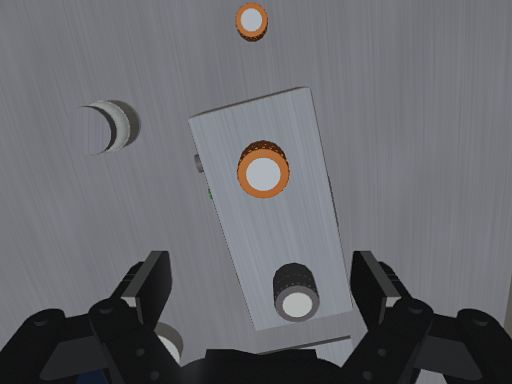

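The wrist view shows the cap disc at (263,174.5), giving about (0.6015, −0.172), which agrees with the other views. I'll descend and grip.

```bash
python3 -m handwheel '[[[0.0015,-0.001,-0.05],[0,0,0],-1],[[0.0015,-0.001,-0.1],[0,0,0],-1],[[0.0015,-0.001,-0.14],[0,0,0],-1],[[0.0015,-0.001,-0.16],[0,0,0],-1],[[0.0015,-0.001,-0.168],[0,0,0],-1],[[0.0015,-0.001,-0.168],[0,0,0],-1],[[0.0015,-0.001,-0.168],[0,0,0],1],[[0.0015,-0.001,-0.168],[0,0,0],1],[[0.0015,-0.001,-0.168],[0,0,0],1],[[0.0015,-0.001,-0.168],[0,0,0],1],[[0.0015,-0.001,-0.168],[0,0,0],1],[[0.0015,-0.001,-0.168],[0,0,0],1]]' 70
python3 -m handwheel '[[[0,0,0],[0,0,0.05],1],[[0,0,0],[0,0,0.09],1],[[0,0,0],[0,0,0.12],1],[[0,0,0],[0,0,0.12],1]]'; python3 -c "from rig import observe;o=observe();print(o['wrist_torque'],o['joint_positions'])"
```

```text
t: 9.1
ee_pos: [0.6022, -0.1737, 0.1213]
eef_rot: [0.002, 0.755, 0.655, 0.001]
force: [-0.4, 0.6, 6.9]
grip_width: 0.562
gripper_force: 70.9
t: 9.6
ee_pos: [0.6022, -0.1737, 0.1212]
eef_rot: [0.001, 0.716, 0.698, 0.001]
force: [-0.8, 2.0, 5.8]
grip_width: 0.56
gripper_force: 70.9
[ 0.35001592  0.02021621 -1.77671501] [-3.40088042e-01  3.75420871e-01  1.20463466e+00  7.89422135e-04
  1.55790050e+00 -3.15067859e-01]
```

Counter-clockwise binds (−1.8 Nm), so I'll try clockwise.

```bash
python3 -m handwheel '[[[0,0,0],[0,0,-0.06],1],[[0,0,0],[0,0,-0.14],1],[[0,0,0],[0,0,-0.22],1],[[0,0,0],[0,0,-0.3],1],[[0,0,0],[0,0,-0.3],1]]'; python3 -c "from rig import observe;o=observe();print(o['wrist_torque'],o['joint_positions'][5])"
```

```text
t: 10.22
ee_pos: [0.6023, -0.1737, 0.1213]
eef_rot: [0.002, 0.812, 0.584, 0.001]
force: [-0.2, 1.0, 5.8]
grip_width: 0.559
gripper_force: 71.0
[ 0.09611162  0.04564549 -0.0487174 ] -0.016725999569370757
```

Clockwise is free, so the thread is left-hand. I'll turn it on to about 58° and test-lift.

```bash
python3 -m handwheel '[[[0,0,0],[0,0,-0.12],1],[[0,0,0],[0,0,-0.25],1],[[0,0,0],[0,0,-0.38],1],[[0,0,0],[0,0,-0.51],1],[[0,0,0],[0,0,-0.64],1],[[0,0,0],[0,0,-0.78],1],[[0,0,0],[0,0,-0.78],1],[[0,0,0],[0,0,-0.78],1]]'; python3 -c "from rig import observe;o=observe();print(o['wrist_torque'],o['joint_positions'][5])"
python3 -m handwheel '[[[0,0,0.003],[0,0,0],1],[[0,0,0.006],[0,0,0],1],[[0,0,0.009],[0,0,0],1],[[0,0,0.009],[0,0,0],1]]'
```

```text
t: 11.22
ee_pos: [0.6018, -0.1735, 0.1212]
eef_rot: [0.001, 0.973, 0.232, 0.001]
force: [-2.0, 0.4, 7.0]
grip_width: 0.559
gripper_force: 71.2
[ 0.2496966   0.46701694 -0.07219475] 0.7625658864566871
t: 11.72
ee_pos: [0.6015, -0.1734, 0.1282]
eef_rot: [0.0, 0.973, 0.232, 0.0]
force: [0.6, -0.4, -1.6]
grip_width: 0.559
gripper_force: 72.0
```

```bash
python3 -m handwheel '[[[0,0,0.01],[0,0,0],1],[[0,0,0.025],[0,0,0],1],[[0,0,0.05],[0,0,0],1],[[0,0,0.075],[0,0,0],1],[[0,0,0.093],[0,0,0],1],[[0,0,0.093],[0,0,0],1],[[0,0,0.093],[0,0,0],1],[[0,0,0.093],[0,0,0],1],[[0,0,0.093],[0,0,0],1],[[0,0,0.093],[0,0,0],1]]'
python3 - <<'E'
from h import *
from rig import read_camera
w=read_camera('side'); cv2.imwrite('pics/f.png',w['img'][:,:,::-1])
E
```

```text
t: 12.98
ee_pos: [0.6013, -0.1733, 0.2207]
eef_rot: [-0.0, 0.973, 0.232, -0.0]
force: [-0.0, -0.2, -1.0]
grip_width: 0.56
gripper_force: 72.1
```

View pics/f.png

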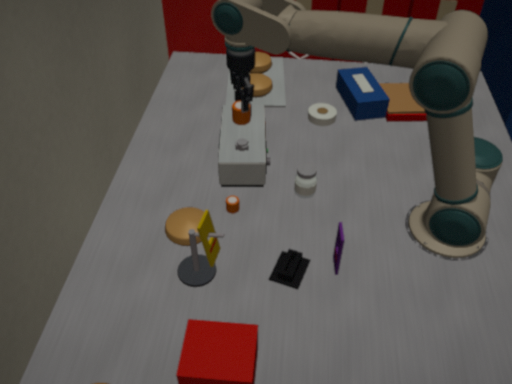

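The orange cap (242,112) is held above its bare neck (242,145). The tag hangs on the peg (208,237), and everything else is where it was.

```bash
python3 -c "from rig import arm; print(arm.job_done())"
```

```text
the job is handed in; nothing more can be done
None
```

The job is done and handed in at about 13 s: the tag hangs on the peg and is released, and the orange cap (left-hand thread, it loosened clockwise) is held in the gripper about 10 cm above its neck.

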